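# Take a locked tape reading on a drawer front

### The arm

A 6-joint arm with a two-finger parallel gripper is mounted at the origin on the work surface. World frame = base frame: x ahead of the robot, y to its left, z up, the work surface at z = 0. Lengths are in mm, angles in rad, forces in N, time in s.
With the tool pointing down it reaches from about 350 to 775 mm from the base axis. Payload 7.3 kg.
Tool frame: the origin (TCP) lies on the front face of the gripper's body, between the roots of the fingers; the fingertips stand 66 mm ahead of it and the grasp point (between the pads) lies 47 mm ahead of it (bot.tip_extent is the distance from the TCP to the fingertips, in mm); z points along the fingers, y is the line along which they close (so a half turn about z gives the same grasp; the last joint's range is limited). The gripper opens to 92 mm and grips with 3 to 60 N. Pads are 19 mm wide; open, the fingers measure 130 mm over their backs; the gripper's body (75 mm by 190 mm) begins 47 mm behind the grasp point.
Start: joints at [-1.439, 0.342, 1.524, -0, 1.275, -0.146], TCP at [143.998, -504.879, 292.241] pointing down, gripper open.
Joint ranges: [-2.53, 2.53], [-0.77, 2.02], [0.04, 2.7], [-1, 4.14], [0.28, 2.66], [-3.11, 3.11]. Speed limits (rad/s): [2.57, 2.57, 3.14, 3.14, 3.14, 3.14].

### API

Orientations are given as [roll, pitch, yaw] about the fixed x, y, z axes, in that order (R = Rz(yaw) Ry(pitch) Rx(roll)).
In Python, from plant import readout, viewer, order, bot gives the robot as it stands.
- The arm moves only by the shell command python3 -m creep 'ROWS'. ROWS is text: rows parted by semicolons, each of 7 numbers parted by spaces: the shift along the world's x, y, z in m, then the turn, a rotation vector about the world's x, y, z in rad, then the opening in per cent of the stroke, from 0 (shut) to 100 (fully open). A call has 1 to 8 rows; each row shifts and turns the commanded pose from where the row before left it; what a row does not reach is not made up. A row lasts 1/12 s, in which the tool goes at most 41.7 mm and 7.16 degrees, less where a joint would pass 70% of its speed; a pose out of reach is approached as far as the arm can. A call is refused whole if a number of a shift passes 0.0417 or a number of a turn 0.125, either way. A call with a gripper value outside its range is refused whole. The fingers move at their own pace and stop on an object; the grip force is fixed at half the most. Time passes only in rows, so rows that do not move let the fingers close. It gives the time, the measured TCP pose, the force, the opening and the grip force at its end, in the units of the state.
- readout.get_obs(): the state, without advancing time (a new reading comes with each control period).
- viewer.capture(name): name is "scene" or "side" or "wrist"; returns the picture (420x560x3 uint8, red, green, blue); there is no depth.
- viewer.camera_info(name): a dict with "fx", "fy", "cx", "cy" (pixels), "origin" and "rotation" of the camera in the world. Camera axes: x right, y up, looking along -z (the intrinsics and any distortion apply to the point x, -y, -z); pixel columns grow to the right and rows downward; lengths in mm; the calibration is good to about 2 mm. A picture is of the moment at which its call begins: read the wrist's pose just before it. camera_info takes no time and is no camera call; for the wrist camera it gives the pose at the moment of the call.
- order.close_job(): hands the job in; it is judged then, once.
The state is a dict: "time": time; "joint_positions": joint angles; "dq": joint speeds; "tau": joint torques, N m; "tool_pos": TCP position; "tcp_rot": TCP orientation; "contact_force": force on the tool from outside, world axes, zero at the start; "moment": the same for the moment, N m; "grip_width": finger opening in mm; "finger_force": force on a finger pad.
Only numpy, scipy, OpenCV 4.12 (cv2) and the standard library are available. Lean on these libraries where they do the work, as an engineer would, in place of code of your own. Each camera call takes 0.05 s, during which the arm holds its last target. There are 200 camera calls.

### The job

Measure from the blue-taped end of the white drawer front to its red line with the yellow tape measure: hook the steel end of the tape over the blue-taped end, draw the case back straight along the board, against the spring, until the front of the case (where the blade comes out) is level with the red line, then set it down on the board and press the red lock button fully down so that it stays. Leave the tape measure standing there, hooked, drawn out and locked, and leave the other things where they are.

Things in the scene. Friction and masses are not known exactly. Their poses are not given: they have to be found in the camera images.
- tape: the loose yellow and black tape measure, about 0.4 kg, standing upright on its rubber foot: case 75 mm long (x), 38 mm wide (y), 62 mm high; its flat sides are gripped across y. Origin: centre of the underside. +x points out of the front, where the blade comes out; the lock button is on its top. At the start it stands on the grey parts case with its end hook hanging over that case's edge. The rubber foot grips: let go, the standing case stays put against the spring.
- tape_nose (a point): the bottom of the tape case's front face, 37.5 mm ahead (+x) of the tape's origin, at the height of its underside
- tape_hook (a point): the steel hook plate at the end of the blade, 20 mm wide, 2 mm thick, hanging 8 mm below the case's underside. Origin: middle of the lower edge of its inner face (the face towards the case, which catches on an edge). With the blade home, this inner face is 12 mm ahead of the case's front; axes as the tape's
- tape_blade (a joint): how far the blade is drawn out: 0 home, at most 0.2 (m); still told while the case is held. A spring pulls it home with 1.2 N at 0 rising to 1.8 N at 0.2. The hook's inner face is 12 mm + this value ahead of the case's front. The blade runs 5 mm above the case's underside, 16 mm wide
- tape_lock (a joint): lock button travel: 0 up (free), 0.004 to 0.006 pressed (locked), in m. Moves with about 3 N, then at 0.004 meets the brake, which stiffens; 6 to 10 N sets it firmly; it stays down when let go. Locked, the blade neither comes out nor goes home
- tape_button (a point): middle of the top of the red lock button, 18 by 18 mm, on top of the case, 18 mm ahead (+x) of the tape's origin; free, its top is 72 mm above the case's underside, 10 mm above the case's top
- board: white drawer front lying flat, fixed in place: 300 mm long (x), 140 mm wide (y), 18 mm thick. Origin: centre of its underside, on the counter. The blue-taped end is the face at x = +150 mm; draw the tape towards -x
- line: the red line across the drawer front, 4 mm wide, on its top face, 120 to 180 mm from the blue-taped end (differs each time). Origin: middle of the line, at the height of the board's top; x along the board as the board's x
- case: grey parts case, a closed box 90 mm (x) by 120 mm (y), 30 mm high, fixed on the counter; the tape measure starts on it. Origin: centre of the underside
- screwdriver: orange-handled screwdriver lying on the counter, origin centre of the underside; loose, leave alone
- cleaner: blue bottle, 64 mm diameter, 190 mm high, origin at its foot; loose, leave alone
- soap: green bottle, 56 mm diameter, 150 mm high, origin at its foot; loose, leave alone
- jar: amber jar, 66 mm diameter, 70 mm high, origin at its foot; loose, leave alone
- hinge1: steel cabinet hinge, 90 by 62 mm, 14 mm high, origin on the counter; loose, leave alone
- hinge2: steel cabinet hinge, 90 by 62 mm, 14 mm high, origin on the counter; loose, leave alone
- syringe: clear gel syringe lying down, 175 mm long, 20 mm high, origin on the counter; loose, leave alone

How it is judged (in metres and radians):
On the way:
1. the tape's end is hooked on the blue-taped end and the case drawn back against the spring by 60 mm or more, not yet locked (x of tape_hook in the frame of board between 0.145 and 0.156 m and y of tape_hook in the frame of board between -0.065 and 0.065 m and z of tape_hook in the frame of board below 0.015 m and contact force between tape_blade and board above 0.4 N and value of joint tape_blade above 0.06 m and value of joint tape_lock below 0.002 m), for 0.2 s.
At the end, for the whole second after the job is handed in: The tape stands upright and still on the drawer front, square to it (0.15 rad), within its width; hook over the blue-taped end (inner face within 5 mm of the end face); case front within 8 mm of the red line; lock button pressed over 3.5 mm (x of tape_hook in the frame of board between 0.145 and 0.156 m and y of tape_hook in the frame of board between -0.065 and 0.065 m and z of tape_hook in the frame of board below 0.015 m and x of tape_nose in the frame of line between -0.008 and 0.008 m and z of tape in the frame of board between 0.0155 and 0.021 m and y of tape in the frame of board between -0.055 and 0.055 m and angle between the x axis of tape and the x axis of board, either way round below 0.15 rad and angle between tape's own z axis and vertical below 0.1 rad and value of joint tape_lock above 0.0035 m and linear speed of tape below 0.01 m/s); the robot touches nothing.
It fails at once if another loose thing is moved more than 30 mm (distance of any of screwdriver, cleaner, soap, jar, hinge1, hinge2, syringe from where it was at the start of the episode above 0.03 m).
It also fails if it takes over 48 s, if anything falls off the work surface, if the arm or the gripper's body presses on something with over 40 N, if the wrist force passes 120 N, or if a joint passes its speed limit or range.

## Working session

There is one attempt and no reset: what is moved stays moved. The work goes in short steps, Python scripts to look and compute and a shell command to move; the robot and the scene stay as the last step left them, time stands still between calls to the robot, and variables do not carry over. Pictures are saved under pics/ and viewed, at most 13 in all, crops included, and the job is handed in when it is done.

```bash
mkdir -p pics; ls; cat > h.py <<'E'
import numpy as np,cv2
from plant import readout,viewer,order,bot
def ray(ci,u,v):
    d=np.array([(u-ci['cx'])/ci['fx'],-(v-ci['cy'])/ci['fy'],-1.0])
    return np.array(ci['origin'],float),np.array(ci['rotation'],float).reshape(3,3)@d
def onz(ci,u,v,z):
    o,d=ray(ci,u,v); return o+d*(z-o[2])/d[2]
def proj(ci,p):
    c=np.array(ci['rotation']).reshape(3,3).T@(np.array(p,float)-ci['origin'])
    return ci['cx']+ci['fx']*c[0]/-c[2], ci['cy']-ci['fy']*c[1]/-c[2]
E
python3 - <<'E'
from h import *
print(readout.get_obs()); 
for n in("scene","side"):
    print(viewer.camera_info(n)); im=viewer.capture(n); cv2.imwrite(f'pics/{n}0.png',im[:,:,::-1])
E
```

```text
pics
{'time': 0.0, 'joint_positions': array([-1.43901323e+00,  3.42707670e-01,  1.52498488e+00, -2.01862041e-05,
        1.27539805e+00, -1.46016248e-01]), 'dq': array([ 0.00029678, -0.00092711, -0.00026194, -0.00137484, -0.00126337,
        0.00077649]), 'tau': array([-1.46079372e-03, -4.31244493e+01, -2.44222391e+01,  7.15115061e-02,
        5.58469445e-02, -1.30600365e-04]), 'tool_pos': array([ 143.94516334, -504.5731622 ,  291.56391574]), 'tcp_rot': array([-3.14010784e+00, -1.98850480e-04,  2.77805090e-01]), 'contact_force': array([ 0.04066502, -0.35421127,  0.46463221]), 'moment': array([-0.06774854, -0.00177712,  0.03172502]), 'finger_force': 0.0, 'grip_width': 91.79044281994885}
{'fx': 450.45982410978445, 'fy': 450.45982410978445, 'cx': 278.72852916623486, 'cy': 205.82100885750722, 'origin': array([1158.25327984,  637.95791924, 1099.75389425]), 'rotation': array([ 0.71945096, -0.01090329,  2.41106388])}
{'fx': 486.81561079147576, 'fy': 486.81561079147576, 'cx': 282.14258030852005, 'cy': 213.93002894046694, 'origin': array([  31.92624521, -866.60711114, 1133.13807668]), 'rotation': array([ 0.75918294, -0.006847  , -0.55046638])}
```

```bash
sed -i "s/np.array(ci\['rotation'\],float).reshape(3,3)@d/RR(ci)@d/; s/np.array(ci\['rotation'\]).reshape(3,3).T/RR(ci).T/" h.py; cat >> h.py <<'E'
from scipy.spatial.transform import Rotation
def RR(ci): return Rotation.from_euler('xyz',ci['rotation']).as_matrix()
E
python3 - <<'E'
from h import *
for n in("scene","side"):
    ci=viewer.camera_info(n); print(n,proj(ci,[0,0,0]),proj(ci,[400,0,0]),proj(ci,readout.get_obs()['tool_pos']))
E
```

```text
scene (np.float64(394.5322735804955), np.float64(148.34806790950222)) (np.float64(317.54255218807157), np.float64(202.06310705057948)) (np.float64(274.34130425361417), np.float64(33.75669274364495))
side (np.float64(101.58728318431943), np.float64(307.8670694149804)) (np.float64(233.08028018609258), np.float64(248.50813474055514)) (np.float64(225.91416049409423), np.float64(390.25210856537274))
```

View pics/scene0.png

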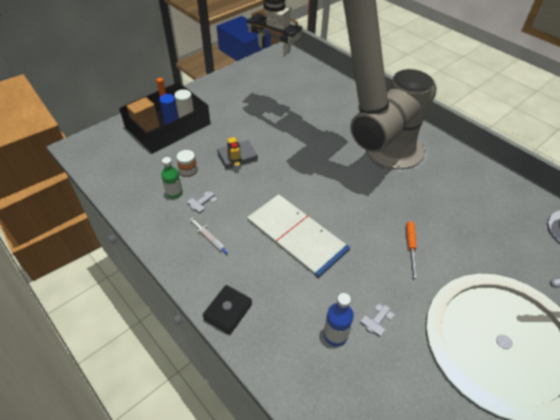

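View pics/side0.png

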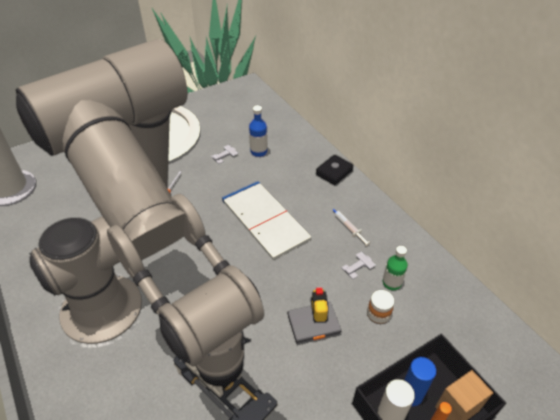

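```bash
cat > m.py <<'E'
from h import *
import sys
def masks(im):
    hsv=cv2.cvtColor(im,cv2.COLOR_RGB2HSV); H,S,V=cv2.split(hsv)
    return dict(red=((H<8)|(H>172))&(S>150)&(V>80),yellow=(H>15)&(H<35)&(S>140)&(V>90),blue=(H>100)&(H<125)&(S>130)&(V>60),white=(S<45)&(V>175))
def comp(m,box,minA=4):
    x0,y0,x1,y1=box; k=np.zeros(m.shape,np.uint8); k[y0:y1,x0:x1]=m[y0:y1,x0:x1]
    n,l,st,c=cv2.connectedComponentsWithStats(k)
    return [(int(st[i,4]),c[i].round(1),(l==i)) for i in range(1,n) if st[i,4]>=minA]
if __name__=="__main__":
    T={}
    for n,bb,tb in(("scene",(240,185,355,280),(215,130,260,180)),("side",(210,175,320,265),(285,280,345,345))):
        im=cv2.imread(f'pics/{n}0.png')[:,:,::-1].copy(); ci=viewer.camera_info(n); M=masks(im)
        w=(M['white']|M['blue']|M['red'])
        c=max(comp(w,bb),key=lambda a:a[0])[2]
        pts=cv2.findContours(c.astype(np.uint8),cv2.RETR_EXTERNAL,cv2.CHAIN_APPROX_NONE)[0][0][:,0]
        g=np.array([onz(ci,u,v,18)[:2] for u,v in pts],np.float32)
        print(n,'board',cv2.minAreaRect(g))
        for col in('red','blue'):
            for a,ce,m in comp(M[col],bb,8):
                vs,us=np.nonzero(m); g=np.array([onz(ci,u,v,18)[:2] for u,v in zip(us,vs)],np.float32)
                print(col,a,ce,g.mean(0),cv2.minAreaRect(g))
        for col in('red','yellow'):
            for a,ce,m in comp(M[col],tb): print('tape',col,a,ce)
        x0,y0,x1,y1=tb; cv2.imwrite(f'pics/{n}_t.png',cv2.resize(im[y0-10:y1+10,x0-10:x1+10,::-1],None,fx=8,fy=8,interpolation=cv2.INTER_CUBIC))
E
python3 m.py; cd pics; python3 -c "
import cv2,numpy as np
a=cv2.imread('scene_t.png');b=cv2.imread('side_t.png');h=max(a.shape[0],b.shape[0])
p=lambda i:cv2.copyMakeBorder(i,0,h-i.shape[0],0,0,cv2.BORDER_CONSTANT)
c=np.hstack([p(a),p(b)]);cv2.imwrite('both.png',cv2.resize(c,None,fx=.72,fy=.72));print(c.shape)"
```

```text
scene board ((540.331298828125, 119.0383071899414), (139.8689422607422, 166.70448303222656), 3.144604206085205)
blue 126 [332.3 260.2] [539.6151  197.76135] ((537.55078125, 197.743896484375), (134.29971313476562, 9.162857055664062), 3.0088891983032227)
tape red 27 [234.  144.9]
tape yellow 41 [231.6 140.1]
tape yellow 92 [234.4 152.7]
tape yellow 15 [236.7 162.9]
side board ((537.4132690429688, 118.57887268066406), (143.2312774658203, 159.3431396484375), 3.448530435562134)
tape red 47 [319.  291.1]
tape yellow 283 [319.9 309.8]
(680, 1160, 3)
```

View pics/both.png

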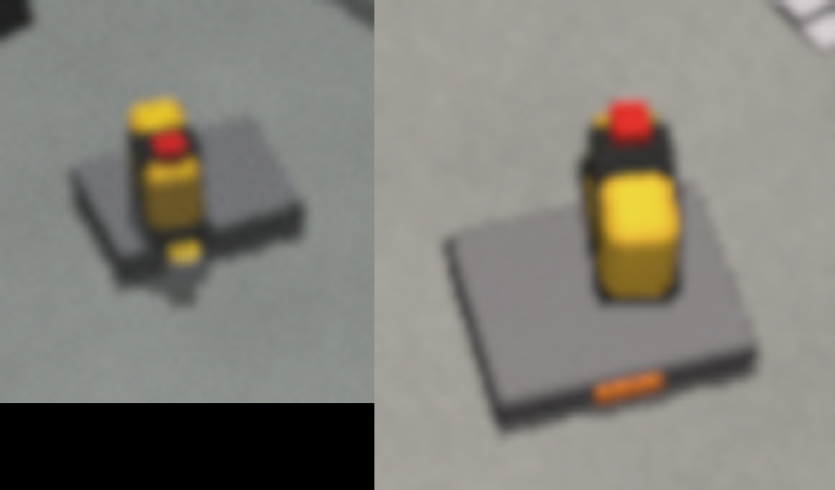

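```bash
cat > m2.py <<'E'
from m import *
B=[]
for n,bb,tb in(("scene",(240,185,355,280),(215,130,260,180)),("side",(210,175,320,265),(285,280,345,345))):
    im=cv2.imread(f'pics/{n}0.png')[:,:,::-1].copy(); ci=viewer.camera_info(n)
    H,S,V=cv2.split(cv2.cvtColor(im,cv2.COLOR_RGB2HSV))
    red=((H<10)|(H>170))&(S>60)&(V>60); blue=(H>95)&(H<130)&(S>110); wh=(S<40)&(V>165)
    w=cv2.morphologyEx((red|blue|wh).astype(np.uint8),cv2.MORPH_CLOSE,np.ones((3,3),np.uint8))
    c=max(comp(w,bb),key=lambda a:a[0])[2]
    pts=cv2.findContours(c.astype(np.uint8),cv2.RETR_EXTERNAL,cv2.CHAIN_APPROX_NONE)[0][0][:,0]
    hull=cv2.convexHull(pts)
    g=np.array([onz(ci,u,v,18)[:2] for u,v in pts],np.float32)
    r=cv2.minAreaRect(g); print(n,'board',r,cv2.boxPoints(r).round(1).tolist())
    for nm,k in(('red',red),('blue',blue)):
        a,ce,m=max(comp(k,bb),key=lambda a:a[0]); vs,us=np.nonzero(m)
        q=np.array([onz(ci,u,v,18)[:2] for u,v in zip(us,vs)],np.float32); print(nm,a,ce,q.mean(0),cv2.minAreaRect(q))
        x=q-q.mean(0); e=np.linalg.svd(x,full_matrices=False)[2][0]; print(' dir deg',np.degrees(np.arctan2(e[1],e[0])))
    B.append(ray(ci,*(max(comp(masks(im)['red'],tb),key=lambda a:a[0])[1])))
def tri(A,Bq):
    (o1,d1),(o2,d2)=A,Bq; s=np.linalg.lstsq(np.c_[d1,-d2],o2-o1,rcond=None)[0]
    p,q=o1+s[0]*d1,o2+s[1]*d2; return (p+q)/2,np.linalg.norm(p-q)
print('button',tri(*B))
ci=viewer.camera_info('side')
# blurred zoom pixel -> image: crop origin tb-10, zoom 8*.72
def z2(o,x,y): return o[0]-10+x/5.76-.5+.5*.0, o[1]-10+y/5.76-.5
so=(285,280); zx=lambda x,y:z2(so,x-374,y)
for p in((446,240),(498,405),(756,350),(705,192)): print('case top corner',onz(ci,*zx(*p),30).round(1))
for p in((600,296),(676,296)): print('rear foot',onz(ci,*zx(*p),32).round(1))
sc=viewer.camera_info('scene')
print('blade near hook',onz(sc,*z2((215,130),184,250),35).round(1))
E
python3 m2.py
```

```text
scene board ((543.7102661132812, 52.49223327636719), (142.82028198242188, 303.5929260253906), 3.130498170852661) [[464.1000061035156, 200.1999969482422], [480.70001220703125, -103.0], [623.2999877929688, -95.19999694824219], [606.7000122070312, 208.0]]
red 48 [291.3 228.1] [548.0963    32.814087] ((544.8806762695312, 32.53002166748047), (138.3002166748047, 3.758212089538574), 3.361248016357422)
 dir deg 3.2344108
blue 163 [332.1 260.6] [540.8347  198.44801] ((537.6940307617188, 198.30621337890625), (138.894287109375, 11.796178817749023), 3.024648427963257)
 dir deg 3.1978018
side board ((542.4747314453125, 50.08241271972656), (147.19729614257812, 299.6734924316406), 3.081082582473755) [[460.8999938964844, 195.6999969482422], [477.0, -103.5], [624.0, -95.5999984741211], [607.9000244140625, 203.6999969482422]]
red 58 [268.  219.5] [541.97595   33.768925] ((541.5774536132812, 34.618736267089844), (140.13597106933594, 5.40899133682251), 3.3421788215637207)
 dir deg -176.44879
blue 40 [239.8 190. ] [529.6958  197.03107] ((530.7788696289062, 197.23289489746094), (132.75994873046875, 4.744283676147461), 3.341627836227417)
 dir deg -176.70825
button (array([ 492.81089975, -311.83599342,   94.58442853]), np.float64(2.4305393866622254))
case top corner [ 412.7 -285.1   30. ]
case top corner [ 388.  -367.5   30. ]
case top corner [ 500.1 -404.2   30. ]
case top corner [ 528.7 -325.5   30. ]
rear foot [ 455.6 -346.6   32. ]
rear foot [ 484.7 -364.4   32. ]
blade near hook [ 505.5 -290.2   35. ]
```

```bash
python3 -m creep '0.036 0.017 0 0 0 0.11 100;0.036 0.017 0 0 0 0.11 100;0.036 0.017 0 0 0 0.11 100;0.036 0.017 0 0 0 0.11 100;0.036 0.017 0 0 0 0.11 100;0.036 0.017 0 0 0 0.11 100;0.036 0.017 0 0 0 0.11 100;0.036 0.017 0 0 0 0.11 100'; python3 -m creep '0.036 0.012 0 0 0 0.04 100;0.01 0.006 0 0 0 0 100;0 0 0 0 0 0 100;0 0 0 0 0 0 100'; python3 - <<'E'
from h import *
o=readout.get_obs();print(o['tool_pos'],o['tcp_rot'],o['time']); print(viewer.camera_info('wrist'))
cv2.imwrite('pics/w1.png',viewer.capture('wrist')[:,:,::-1])
E
```

```text
time: 0.77
tool_pos: [433.5, -367.6, 291.9]
tcp_rot: [-3.141, -0.0, 1.163]
contact_force: [-0.1, -0.1, 0.0]
grip_width: 92.1
finger_force: 0.0
time: 1.1
tool_pos: [477.8, -350.6, 291.5]
tcp_rot: [-3.14, 0.0, 1.199]
contact_force: [-0.6, -0.9, -0.6]
grip_width: 91.7
finger_force: 0.0
[ 477.82701265 -350.55668281  291.5414847 ] [-3.14002101e+00  7.81583262e-06  1.19854701e+00] 1.1
{'fx': 300.9708605374864, 'fy': 300.9708605374864, 'cx': 281.8343755673519, 'cy': 213.6425434718362, 'origin': array([ 504.16276923, -285.28438479,  384.01369445]), 'rotation': array([-0.26448002,  0.00196807, -0.37223881])}
```

View pics/w1.png

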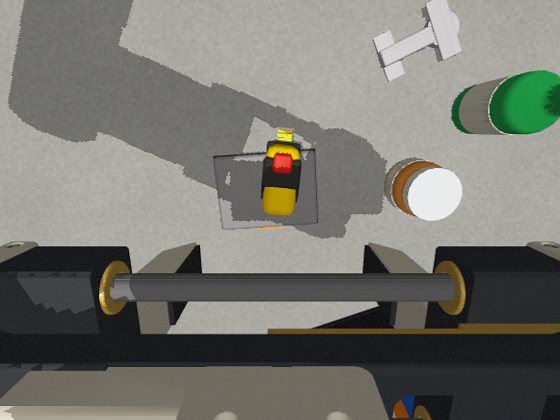

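```bash
python3 - <<'E'
from m import *
ci=viewer.camera_info('wrist'); im=cv2.imread('pics/w1.png')[:,:,::-1].copy(); M=masks(im); b=(205,115,330,240)
for a,c,m in comp(M['red'],b,20):
    vs,us=np.nonzero(m); g=np.array([onz(ci,u,v,102)[:2] for u,v in zip(us,vs)],np.float32); print('red',a,c,cv2.minAreaRect(g))
for a,c,m in comp(M['yellow'],b,20):
    vs,us=np.nonzero(m); print('y',a,c,us.min(),us.max(),vs.min(),vs.max())
    for z in(35,92): g=np.array([onz(ci,u,v,z)[:2] for u,v in zip(us,vs)],np.float32); print(z,cv2.minAreaRect(g))
for p in((215,157),(316,150),(318,222),(222,229)): print('case',onz(ci,*p,30).round(1))
cv2.imwrite('pics/w1c.png',cv2.resize(im[115:240,205:335,::-1],None,fx=4.6,fy=4.6,interpolation=cv2.INTER_CUBIC))
E
```

```text
red 350 [282.2 163.4] ((493.3519592285156, -312.22833251953125), (17.517168045043945, 17.639820098876953), 68.1528091430664)
y 138 [284.7 134.9] 278 291 129 141
35 ((504.63751220703125, -289.7431945800781), (12.102386474609375, 15.512540817260742), 63.58945846557617)
92 ((504.46026611328125, -289.11407470703125), (10.127189636230469, 12.980752944946289), 63.58946228027344)
y 341 [283.  150.8] 266 299 144 159
35 ((496.5101623535156, -305.6733703613281), (15.521890640258789, 38.15930938720703), 63.6968879699707)
92 ((497.6592712402344, -302.4442443847656), (12.98862075805664, 31.931392669677734), 63.696956634521484)
y 855 [278.5 200.5] 262 295 187 215
35 ((470.3938903808594, -357.997314453125), (33.701377868652344, 38.65321731567383), 62.55154037475586)
92 ((475.8053894042969, -346.228515625), (28.201040267944336, 32.344722747802734), 62.55157470703125)
y 35 [269.9 227.1] 259 281 226 228
35 ((448.83642578125, -384.32672119140625), (1.7817059755325317, 26.915828704833984), 72.61772918701172)
92 ((457.7663879394531, -368.26080322265625), (1.490896463394165, 22.52294158935547), 72.61778259277344)
case [ 420.6 -283.3   30. ]
case [ 532.4 -318.6   30. ]
case [ 505.4 -401.1   30. ]
case [ 391.8 -366.4   30. ]
```

View pics/w1c.png

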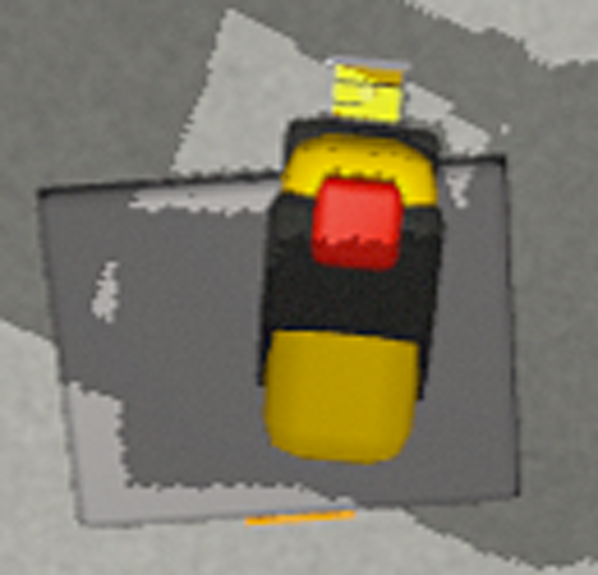

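```bash
python3 -m creep '0.007 0.0226 -0.02 0 0 -0.095 100;0 0 -0.04 0 0 0 100;0 0 -0.04 0 0 0 100;0 0 -0.04 0 0 0 100;0 0 -0.03 0 0 0 100;0 0 -0.0115 0 0 0 100;0 0 0 0 0 0 100'; python3 -m creep '0 0 0 0 0 0 30;0 0 0 0 0 0 30;0 0 0 0 0 0 30;0 0 0 0 0 0 30;0 0 0 0 0 0 30;0 0 0 0 0 0 30'
```

```text
time: 1.73
tool_pos: [482.7, -328.3, 108.2]
tcp_rot: [-3.136, -0.001, 1.101]
contact_force: [-1.0, 0.7, -0.3]
grip_width: 91.7
finger_force: 0.0
time: 2.23
tool_pos: [485.3, -328.4, 111.5]
tcp_rot: [3.14, 0.0, 1.103]
contact_force: [-0.3, 0.7, -0.3]
grip_width: 56.3
finger_force: 0.0
```

```bash
python3 -m creep '0 0 0 0 0 0 20;0 0 0 0 0 0 20;0 0 0 0 0 0 20;0 0 0 0 0 0 20;0 0 0 0 0 0 20;0 0 0 0 0 0 20;0 0 0 0 0 0 20;0 0 0 0 0 0 20'; python3 - <<'E'
from h import *
print(viewer.camera_info('wrist'));cv2.imwrite('pics/w2.png',viewer.capture('wrist')[:,:,::-1])
E
```

```text
time: 2.9
tool_pos: [484.9, -328.2, 110.8]
tcp_rot: [-3.141, -0.0, 1.103]
contact_force: [-1.0, 0.4, 3.2]
grip_width: 37.6
finger_force: 30.0
{'fx': 300.9708605374864, 'fy': 300.9708605374864, 'cx': 281.8343755673519, 'cy': 213.6425434718362, 'origin': array([ 517.2984561 , -265.61316411,  203.2516428 ]), 'rotation': array([-0.26444878,  0.00049428, -0.46794681])}
```

View pics/w2.png

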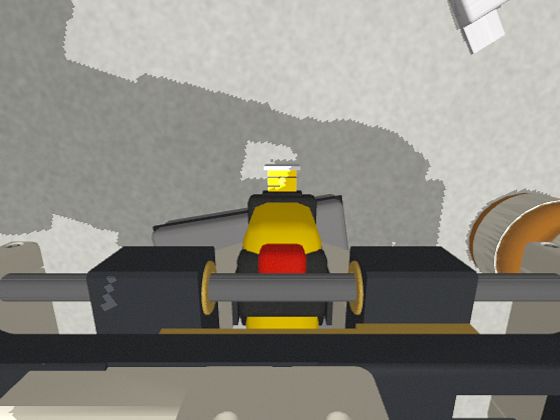

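```bash
python3 - <<'E'
from h import *
ci=viewer.camera_info('wrist');p=readout.get_obs()['tool_pos']
for z in (30,36): 
    q=onz(ci,281,167,z)-p; c,s=np.cos(1.103),np.sin(1.103); print(q[0]*c+q[1]*s,-q[0]*s+q[1]*c)
for v in(272,): 
    q=onz(ci,282,258,102)-p; print('btn mid',q[0]*c+q[1]*s,-q[0]*s+q[1]*c)
E
python3 -m creep '0 0 0.02 0 0 0 20;0 0 0.03 0 0 0 20;0 0.02 0.02 0 0 0.02 20;0.003 0.04 0 0 0 0.07 20;0.0045 0.04 0 0 0 0.07 20;0.0045 0.04 0 0 0 0.07 20;0.0045 0.04 0 0 0 0.07 20;0.0045 0.04 0 0 0 0.07 20'; python3 -m creep '0.005 0.04 0 0 0 0.07 20;0.005 0.04 0 0 0 0.07 20;0.005 0.04 0 0 0 0.013 20;0.005 0.04 0 0 0 0 20;0.005 0.04 0 0 0 0 20;0.005 0.04 0 0 0 0 20;0.001 0.026 0 0 0 0 20;0 0 0 0 0 0 20'; python3 -m creep '0 0 0 0 0 0 20;0 0 0 0 0 0 20'; python3 - <<'E'
from h import *
o=readout.get_obs();print(o['tool_pos'],o['tcp_rot'],o['grip_width']); print(viewer.camera_info('wrist'));cv2.imwrite('pics/w3.png',viewer.capture('wrist')[:,:,::-1])
E
```

```text
51.174366427416885 -0.0879794384779764
51.84127858801287 -0.10756364382209327
btn mid 26.331082238477226 -0.6571656180461218
time: 3.62
tool_pos: [505.5, -106.5, 180.1]
tcp_rot: [-3.141, -0.0, 1.476]
contact_force: [1.0, 0.6, -3.7]
grip_width: 37.9
finger_force: 30.0
time: 4.28
tool_pos: [536.5, 162.7, 179.9]
tcp_rot: [-3.141, -0.002, 1.63]
contact_force: [0.3, -0.3, -3.7]
grip_width: 37.8
finger_force: 30.0
time: 4.45
tool_pos: [536.6, 157.3, 180.0]
tcp_rot: [-3.14, 0.001, 1.626]
contact_force: [-1.0, -0.2, -4.1]
grip_width: 37.9
finger_force: 30.0
[536.58035098 157.34558037 179.96584398] [-3.14011910e+00  5.94098436e-04  1.62627217e+00] 37.945714103903875
{'fx': 300.9708605374864, 'fy': 300.9708605374864, 'cx': 281.8343755673519, 'cy': 213.6425434718362, 'origin': array([533.52756745, 227.43030746, 272.39497367]), 'rotation': array([-0.26493733,  0.00189987,  0.05551713])}
```

View pics/w3.png

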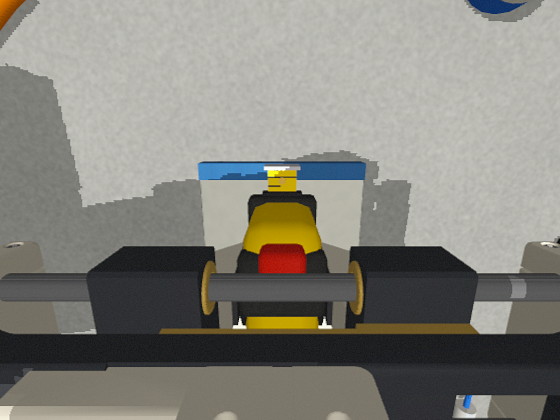

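```bash
python3 - <<'E'
from m import *
ci=viewer.camera_info('wrist'); im=cv2.imread('pics/w3.png')[:,:,::-1].copy()
for u in (215,240,330,350):
    H=cv2.cvtColor(im,cv2.COLOR_RGB2HSV)[:,u]; r=[v for v in range(150,195) if 95<H[v,0]<125 and H[v,1]>100]
    print(u,r[0],r[-1],[tuple(int(a) for a in im[v,u]) for v in range(r[0]-1,r[0]+4)])
    for v in (r[0]-.5,r[0]+2,r[-1]+.5): print(onz(ci,u,v,18).round(1), end=' ')
    print(onz(ci,u,r[0]-.5,0).round(1))
p=readout.get_obs()['tool_pos']
for u in(199,366): print('side edges',onz(ci,u,175,18).round(1))
print('hook',(onz(ci,281.5,166.5,180-81+6)).round(1))
E
```

```text
215 162 179 [(106, 114, 123), (27, 48, 71), (51, 115, 174), (67, 139, 200), (65, 139, 199)]
[478.8 200.   18. ] [478.7 198.   18. ] [478.7 184.9  18. ] [474.9 198.1   0. ]
240 162 179 [(104, 112, 123), (27, 48, 75), (54, 119, 175), (67, 140, 201), (66, 140, 201)]
[499.7 201.2  18. ] [499.7 199.1  18. ] [499.9 186.   18. ] [497.2 199.4   0. ]
330 162 179 [(72, 83, 95), (24, 47, 76), (31, 73, 113), (38, 86, 131), (40, 84, 130)]
[574.9 205.3  18. ] [575.1 203.2  18. ] [576.3 190.2  18. ] [577.8 203.8   0. ]
350 162 179 [(71, 83, 99), (29, 51, 78), (34, 73, 117), (42, 86, 133), (38, 86, 132)]
[591.6 206.2  18. ] [591.8 204.1  18. ] [593.3 191.1  18. ] [595.7 204.7   0. ]
side edges [465.2 188.   18. ]
side edges [606.4 195.7  18. ]
hook [534.3 208.5 105. ]
```

```bash
python3 -m creep '0 0 -0.03 0 0 0 20;0 0 -0.025 0 0 0 20;0 0 -0.012 0 0 0 20;0 0 -0.006 0 0 0 20;0 0 -0.003 0 0 0 20;0 0 -0.0025 0 0 0 20;0 0 0 0 0 0 20;0 0 0 0 0 0 20'; python3 - <<'E'
from h import *
o=readout.get_obs();print(o['tool_pos'],o['contact_force']); print(viewer.camera_info('wrist'));cv2.imwrite('pics/w4.png',viewer.capture('wrist')[120:270,180:390,::-1].repeat(3,0).repeat(3,1))
E
```

```text
time: 5.17
tool_pos: [537.6, 157.6, 103.1]
tcp_rot: [3.14, -0.0, 1.625]
contact_force: [0.0, -0.5, -3.3]
grip_width: 37.7
finger_force: 30.0
[537.56278002 157.55501349 103.12622513] [ 0.03982564 -0.52388998 -3.28327994]
{'fx': 300.9708605374864, 'fy': 300.9708605374864, 'cx': 281.8343755673519, 'cy': 213.6425434718362, 'origin': array([534.27490149, 227.55560539, 195.60002188]), 'rotation': array([-0.26418831, -0.00131239,  0.05464882])}
```

View pics/w4.png

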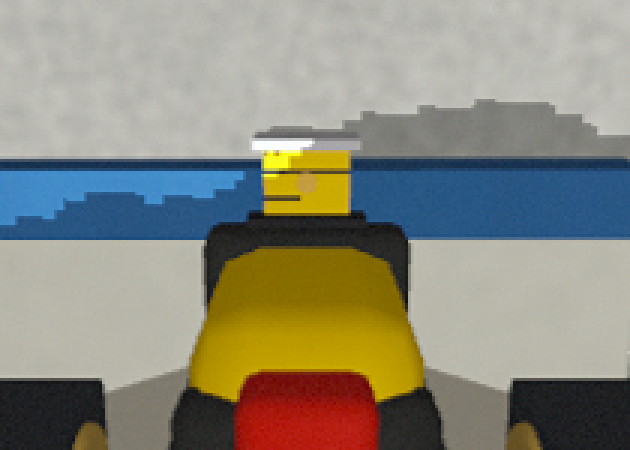

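```bash
python3 -m creep '0 0 -0.0015 0 0 0 20;0 -0.005 0 0 0 0 20;0.0005 -0.01 0 0 0 0 20;0.0005 -0.01 0 0 0 0 20;0.001 -0.015 0 0 0 0 20;0.001 -0.02 0 0 0 0 20;0.001 -0.02 0 0 0 0 20;0 0 0 0 0 0 20'; python3 -m creep '0.001 -0.02 0 0 0 0 20;0.001 -0.02 0 0 0 0 20;0 0 0 0 0 0 20;0 0 0 0 0 0 20;0 0 0 0 0 0 20;0 0 0 0 0 0 20'; python3 - <<'E'
from h import *
o=readout.get_obs();print(o['tool_pos'],o['contact_force']); print(viewer.camera_info('wrist'))
im=viewer.capture('wrist');cv2.imwrite('pics/w5.png',im[:,:,::-1]);
for n in('scene','side'): cv2.imwrite(f'pics/{n}5.png',viewer.capture(n)[:,:,::-1])
E
```

```text
time: 5.88
tool_pos: [541.2, 74.0, 100.9]
tcp_rot: [3.141, 0.001, 1.623]
contact_force: [-0.3, 0.3, -5.1]
grip_width: 37.7
finger_force: 30.0
time: 6.38
tool_pos: [543.0, 38.5, 100.7]
tcp_rot: [3.141, -0.0, 1.626]
contact_force: [0.3, 2.4, -3.8]
grip_width: 37.6
finger_force: 30.0
[542.98709215  38.53093848 100.74940281] [ 0.27793147  2.4090076  -3.75384251]
{'fx': 300.9708605374864, 'fy': 300.9708605374864, 'cx': 281.8343755673519, 'cy': 213.6425434718362, 'origin': array([539.78641819, 108.51323864, 193.24820283]), 'rotation': array([-2.63975531e-01,  1.22369413e-04,  5.53733837e-02])}
```

View pics/w5.png

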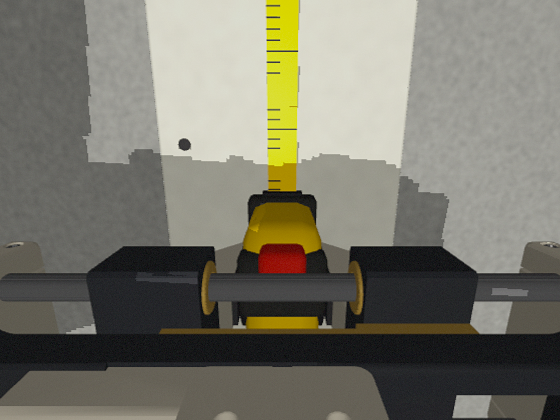

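```bash
python3 -m creep '0.001 -0.02 0 0 0 0 20;0.001 -0.02 0 0 0 0 20;0.001 -0.02 0 0 0 0 20;0.0004 -0.002 0 0 0 0 20;0 0 0 0 0 0 20;0 0 0 0 0 0 20;0 0 0 0 0 0 20'; python3 - <<'E'
from m import *
o=readout.get_obs();print(o['tool_pos'],o['contact_force']); ci=viewer.camera_info('wrist')
im=viewer.capture('wrist');cv2.imwrite('pics/w6.png',im[:,:,::-1])
H,S,V=cv2.split(cv2.cvtColor(im,cv2.COLOR_RGB2HSV)); m=((H<10)|(H>170))&(S>100)&(V>60); m[240:]=0
for a,c,k in comp(m,(100,0,450,240),8):
    vs,us=np.nonzero(k); q=np.array([onz(ci,u,v,18) for u,v in zip(us,vs)]); print(a,c,us.min(),us.max(),vs.min(),vs.max(),q.mean(0))
# case front bottom visible edges
print([ (v,tuple(int(x) for x in im[v,282])) for v in range(184,206)])
E
```

```text
time: 7.12
tool_pos: [546.3, -23.2, 100.7]
tcp_rot: [3.142, -0.0, 1.626]
contact_force: [1.2, 2.2, -5.6]
grip_width: 37.6
finger_force: 30.0
[546.32695757 -23.16784909 100.66625666] [ 1.17719224  2.21044155 -5.61913614]
757 [212.6 158. ] 159 267 155 161 [504.14248672  30.34560571  18.        ]
748 [350.1 158. ] 296 403 155 161 [582.9673522  34.7370514  18.       ]
[(184, (173, 142, 0)), (185, (176, 145, 0)), (186, (175, 143, 0)), (187, (176, 145, 0)), (188, (174, 143, 0)), (189, (177, 145, 0)), (190, (183, 152, 0)), (191, (80, 61, 7)), (192, (13, 11, 21)), (193, (42, 39, 41)), (194, (43, 41, 43)), (195, (24, 25, 25)), (196, (13, 10, 4)), (197, (21, 19, 19)), (198, (34, 35, 37)), (199, (40, 42, 38)), (200, (38, 38, 37)), (201, (42, 44, 39)), (202, (73, 63, 26)), (203, (109, 89, 0)), (204, (115, 89, 0)), (205, (109, 88, 0))]
```

View pics/w6.png

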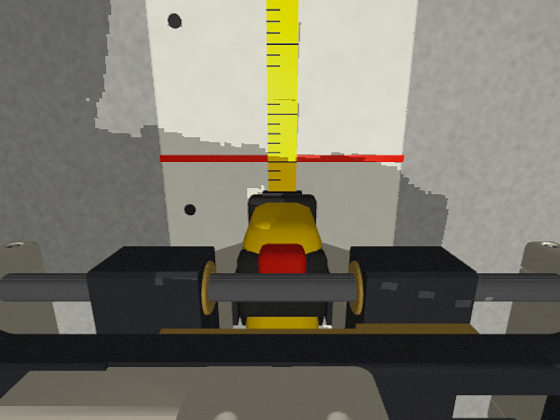

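```bash
python3 - <<'E'
from h import *
ci=viewer.camera_info('wrist')
for v in(190.5,191.5):
  for z in(20,25,82): print(v,z,onz(ci,282,v,z).round(1))
print(onz(ci,282,158,18))
E
```

```text
190.5 20 [545.  14.  20.]
190.5 25 [545.  15.  25.]
190.5 82 [544.4  25.8  82. ]
191.5 20 [545.1  13.4  20. ]
191.5 25 [545.   14.4  25. ]
191.5 82 [544.4  25.4  82. ]
[543.99184539  32.55937129  18.        ]
```

```bash
python3 -m creep '-0.0005 0.009 0 0 0 0 20;-0.0005 0.009 0 0 0 0 20;0 0 0 0 0 0 20;0 0 -0.001 0 0 0 20;0 0 -0.001 0 0 0 20;0 0 0 0 0 0 20;0 0 0 0 0 0 20'
```

```text
time: 7.75
tool_pos: [545.4, -6.3, 98.8]
tcp_rot: [3.142, -0.0, 1.626]
contact_force: [0.4, 2.5, -2.8]
grip_width: 38.0
finger_force: 30.0
```

```bash
python3 -m creep '0 0.001 -0.0005 0 0 0 20;0 0 0 0 0 0 20;0 0 0 0 0 0 20'; python3 -m creep '0 0 -0.0005 0 0 0 20;0 0 0 0 0 0 20;0 0 0 0 0 0 20'
```

```text
time: 8.0
tool_pos: [545.4, -6.1, 98.8]
tcp_rot: [3.141, 0.001, 1.626]
contact_force: [-3.6, -3.9, 4.9]
grip_width: 37.8
finger_force: 30.0
time: 8.25
tool_pos: [545.4, -6.1, 98.7]
tcp_rot: [3.141, 0.001, 1.626]
contact_force: [-5.4, -4.2, 9.8]
grip_width: 37.8
finger_force: 30.0
```

```bash
python3 -m creep '0 0 0 0 0 0 40;0 0 0 0 0 0 60;0 0 0 0 0 0 80;0 0 0 0 0 0 80;0 0 0 0 0 0 80;0 0 0 0 0 0 80'; python3 -m creep '0 0 0.02 0 0 0 80;0 0 0.03 0 0 0 80;0 0 0.03 0 0 0 80;-0.001 0.018 0 0 0 0 0;0 0 0 0 0 0 0;0 0 0 0 0 0 0;0 0 0 0 0 0 0;0 0 0 0 0 0 0';python3 -m creep '0 0 0 0 0 0 0;0 0 0 0 0 0 0;0 0 0 0 0 0 0;0 0 0 0 0 0 0;0 0 0 0 0 0 0;0 0 0 0 0 0 0'; python3 - <<'E'
from m import *
o=readout.get_obs();p=o['tool_pos'];print(p); ci=viewer.camera_info('wrist')
im=viewer.capture('wrist');cv2.imwrite('pics/w7.png',im[:,:,::-1])
H,S,V=cv2.split(cv2.cvtColor(im,cv2.COLOR_RGB2HSV)); m=((H<10)|(H>170))&(S>150)&(V>60)
for a,c,k in comp(m,(100,0,450,420),8):
    vs,us=np.nonzero(k); print(a,c,us.min(),us.max(),vs.min(),vs.max(),onz(ci,*c,18).round(1),onz(ci,*c,90).round(1))
print('tip px',proj(ci,p-[0,0,66]))
E
```

```text
time: 8.75
tool_pos: [545.5, -5.2, 97.6]
tcp_rot: [3.141, -0.0, 1.626]
contact_force: [0.5, 0.2, 0.7]
grip_width: 66.7
finger_force: 0.0
time: 9.42
tool_pos: [544.0, 12.4, 176.8]
tcp_rot: [-3.14, -0.0, 1.626]
contact_force: [0.7, 0.3, 0.1]
grip_width: 44.7
finger_force: 0.0
time: 9.92
tool_pos: [544.4, 12.7, 177.7]
tcp_rot: [3.142, 0.0, 1.626]
contact_force: [0.7, 0.2, 1.1]
grip_width: 4.9
finger_force: 0.0
[544.39286702  12.65399967 177.71268177]
289 [235.4 193.5] 200 271 191 195 [504.4  30.1  18. ] [514.9  45.1  90. ]
289 [327.6 193.5] 292 363 191 195 [582.9  34.4  18. ] [571.   48.2  90. ]
517 [281.7 239.6] 268 295 229 257 [546.1  -9.3  18. ] [544.7  16.9  90. ]
tip px (np.float64(280.69611573181953), np.float64(259.79436046918875))
```

View pics/w7.png

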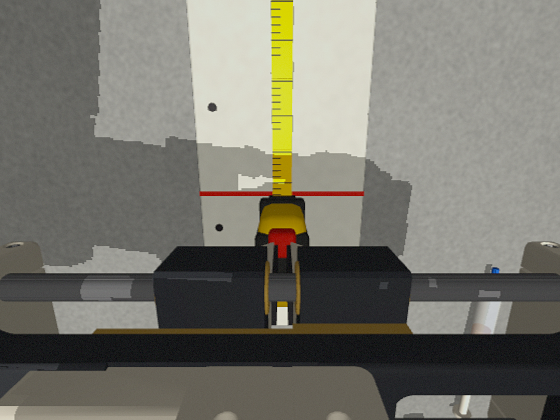

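```bash
python3 -m creep '0 0 -0.01 0 0 0 0;0 0 -0.008 0 0 0 0;0 0 -0.002 0 0 0 0;0 0 -0.001 0 0 0 0;0 0 -0.001 0 0 0 0;0 0 0 0 0 0 0;0 0 0 0 0 0 0'; python3 -m creep '0 0 -0.001 0 0 0 0;0 0 -0.001 0 0 0 0;0 0 0 0 0 0 0;0 0 0 0 0 0 0'
```

```text
time: 10.55
tool_pos: [544.6, 12.7, 155.8]
tcp_rot: [3.141, 0.0, 1.626]
contact_force: [-0.1, -0.6, 0.6]
grip_width: 0.5
finger_force: 0.0
time: 10.88
tool_pos: [544.7, 12.7, 154.0]
tcp_rot: [3.141, 0.0, 1.626]
contact_force: [0.5, -0.0, 1.8]
grip_width: 0.5
finger_force: 0.8
```

```bash
python3 -m creep '0 0 -0.001 0 0 0 0;0 0 -0.001 0 0 0 0;0 0 0 0 0 0 0;0 0 0 0 0 0 0'; python3 -m creep '0 0 -0.001 0 0 0 0;0 0 0 0 0 0 0;0 0 0 0 0 0 0'
```

```text
time: 11.22
tool_pos: [544.6, 12.7, 151.8]
tcp_rot: [3.141, 0.0, 1.626]
contact_force: [2.2, 0.2, 3.2]
grip_width: 0.1
finger_force: 1.0
time: 11.47
tool_pos: [544.6, 12.7, 150.9]
tcp_rot: [3.141, 0.0, 1.626]
contact_force: [2.7, -0.0, 3.1]
grip_width: 0.6
finger_force: 1.8
```

```bash
python3 -m creep '0 0 -0.001 0 0 0 0;0 0 0 0 0 0 0;0 0 0 0 0 0 0'; python3 -m creep '0 0 -0.0005 0 0 0 0;0 0 0 0 0 0 0;0 0 0 0 0 0 0'
```

```text
time: 11.72
tool_pos: [544.7, 12.7, 150.0]
tcp_rot: [3.141, 0.0, 1.626]
contact_force: [1.6, 0.0, 6.5]
grip_width: 0.2
finger_force: 2.5
time: 11.97
tool_pos: [544.7, 12.7, 149.8]
tcp_rot: [3.14, 0.0, 1.626]
contact_force: [1.1, -0.1, 7.5]
grip_width: 0.5
finger_force: 3.3
```

```bash
python3 -m creep '0 0 -0.0005 0 0 0 0;0 0 0 0 0 0 0;0 0 0 0 0 0 0;0 0 0 0 0 0 0'; python3 -m creep '0 0 0.003 0 0 0 0;0 0 0.02 0 0 0 0;0 0 0.04 0 0 0 0;0 0 0.04 0 0 0 0;0 -0.03 0 0 0 0 0;0 -0.03 0 0 0 0 0;0 0 0 0 0 0 0;0 0 0 0 0 0 0'; python3 - <<'E'
from m import *
ci=viewer.camera_info('wrist')
im=viewer.capture('wrist');cv2.imwrite('pics/w8.png',im[:,:,::-1])
H,S,V=cv2.split(cv2.cvtColor(im,cv2.COLOR_RGB2HSV)); m=((H<10)|(H>170))&(S>150)&(V>60)
for a,c,k in comp(m,(100,0,450,420),8):
    vs,us=np.nonzero(k); print(a,c,us.min(),us.max(),vs.min(),vs.max(),onz(ci,*c,18).round(1),onz(ci,*c,86).round(1))
E
```

```text
time: 12.3
tool_pos: [544.7, 12.7, 149.7]
tcp_rot: [3.14, 0.0, 1.626]
contact_force: [-0.2, 0.6, 10.2]
grip_width: 0.4
finger_force: 5.1
time: 12.97
tool_pos: [543.7, -48.2, 251.0]
tcp_rot: [-3.139, -0.001, 1.623]
contact_force: [-0.4, 1.3, -0.5]
grip_width: 0.3
finger_force: 0.0
180 [248.4 122. ] 219 277 121 124 [505.   30.3  18. ] [512.5  28.5  86. ]
193 [324.1 121.9] 295 353 120 124 [583.2  34.5  18. ] [574.4  31.9  86. ]
445 [286.6 144.6] 276 297 134 155 [545.8   9.6  18. ] [544.7  12.1  86. ]
```

View pics/w8.png

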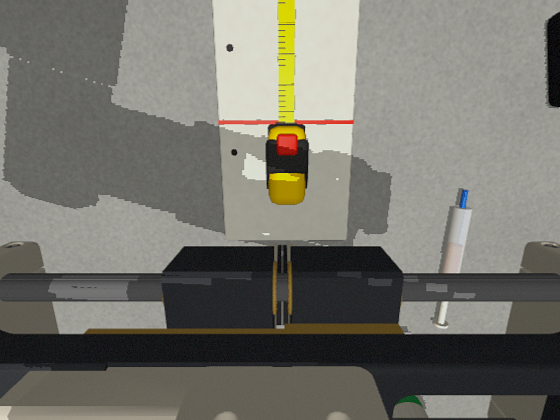

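```bash
python3 -c "
from plant import order; print(order.close_job())"
```

```text
the job is handed in; nothing more can be done
None
```

I handed the job in at about 13 s: the tape is hooked over the blue-taped end, drawn back so the case front is about 1 mm from the red line, and the lock button was pressed with about 10 N. I measured the case front in the last wrist picture, but not the hook after the draw or the button's final depth, and the hand-in returned no verdict.

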